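# Clear the puller's arm and hold its guard open

### The arm

A 6-joint arm with a two-finger parallel gripper is mounted at the origin on the work surface. World frame = base frame: x ahead of the robot, y to its left, z up, the work surface at z = 0. Lengths are in m, angles in degrees, forces in N, time in s.
With the tool pointing down it reaches from about 0.35 to 0.875 m from the base axis. Payload 4.2 kg.
Tool frame: the origin (TCP) lies at the very end of the fingers, on their centre line; the grasp point (between the pads) lies 19 mm behind it (r.grip_point_offset is the distance from the TCP to the grasp point, in m); z points along the fingers, y is the line along which they close (so a half turn about z gives the same grasp; the last joint's range is limited). The gripper opens to 87 mm and grips with 3 to 60 N. Pads are 19 mm wide; open, the fingers measure 117 mm over their backs; the gripper's body (75 mm by 190 mm) begins 51 mm behind the grasp point.
Start: joints at [88.155, 22.042, 0.453, 0, -68.411, -14.817], TCP at [0.179, 0.599, 0.223] pointing down, gripper open.
Joint ranges: [-179.83, 179.83], [-69.29, 118.12], [-61.27, 80.66], [-181.25, 117.63], [-171.15, -9.14], [-177.46, 177.46]. Speed limits (degrees/s): [159.86, 159.86, 180, 180, 180, 180].

### API

Orientations are given as a 3x3 rotation matrix whose columns are the frame's x, y, z axes.
In Python, from station import r, cams gives the robot as it stands. The module is installed in compiled form; this text tells all that it offers.
- The arm moves only by the shell command python3 -m handwheel 'ROWS'. ROWS is JSON, a list that holds one entry, the list of rows, each a list of 7 numbers: the turn, a rotation vector about the tool's x, y, z in units of 6 degrees (1.0 is 6 degrees), then the shift along the tool's x, y, z in m, then the finger opening in m, from 0 to 0.087. In form: [[[ax, ay, az, x, y, z, jaw], ...]]. A call has 1 to 12 rows; each row shifts and turns the commanded pose from where the row before left it, along the tool's axes as they then stand; what a row does not reach is not made up. A row lasts 1/10 s, in which the tool goes at most 50 mm and 8.59 degrees, less where a joint would pass 70% of its speed; a pose out of reach is approached as far as the arm can. A call with a gripper value outside its range is refused whole. The fingers move at their own pace and stop on an object; the grip force is fixed at half the most. Time passes only in rows, so rows that do not move let the fingers close. It gives the time, the measured TCP pose, the force, the opening and the grip force at its end, in the units of the state.
- r.sense(): the state, without advancing time (a new reading comes with each control period).
- cams.capture(name): name is "scene" or "side" or "wrist"; returns the picture (384x512x3 uint8, red, green, blue); there is no depth.
- cams.get_calibration(name): a dict with "camera_matrix" (3x3 intrinsics, pixels), "rvec" (rotation vector, rad) and "tvec" (3), from world to camera coordinates, as OpenCV has them; the wrist camera has in their place "T_tool_cam" (4x4, takes a point from camera to tool coordinates, whose origin is the TCP and whose axes are the flange's). Camera axes: x right, y down, z forward; pixel columns grow to the right and rows downward; lengths in m; the calibration is good to about 2 mm. A picture is of the moment at which its call begins: read the wrist's pose just before it. get_calibration takes no time and is no camera call.
- r.finish_job(): hands the job in; it is judged then, once.
The state is a dict: "time_s": time; "joints": joint angles; "joint_velocities": joint speeds; "effort": joint torques, N m; "tcp_pos": TCP position; "ee_rot": TCP orientation; "wrist_force": force on the tool from outside, world axes, zero at the start; "moment": the same for the moment, N m; "gripper_width": opening from 0.0 (shut) to 1.0 (fully open); "gripper_force": force on a finger pad.
Only numpy, scipy, OpenCV 4.12 (cv2) and the standard library are available. Lean on these libraries where they do the work, as an engineer would, in place of code of your own. Each camera call takes 0.05 s, during which the arm holds its last target. There are 200 camera calls.

### The job

Swing the bearing puller's arm sideways until it is well clear of the grille guard over the wheel pit; only then lift the guard by its bar handle and hold it open at 60 degrees from shut, so that someone can reach the wheel inside. The guard springs shut when let go, so finish while still holding it steady at that angle with the gripper. Leave the wheel in the pit and the loose things on the counter where they are.

Things in the scene. Friction and masses are not known exactly. Their poses are not given: they have to be found in the camera images.
- puller: Yellow enamelled cast bearing puller fixed to the counter; place and heading vary. Origin on the counter under the pit; x points from the guard's handle side to its hinge, y to the column, z up. Base 18 mm thick, x -80 to 105, y -100 to 215 mm (past y 100 only from x 15). Walled wheel pit x -65 to 80, y -85 to 85, 86 mm high. Column 45 mm thick at x 60, y 170, 168 mm tall, carries the swing arm.
- swing_pivot (a point): Point on the upright axis of the column about which the arm swings, at the height of the knob's middle (250 mm above the counter).
- swing_knob (a point): Middle of the upright round steel knob on the swing arm's outer end: 26 mm diameter, 44 mm tall, 202 mm from the pivot axis, 250 mm above the counter; fixed to the arm. Under it a 52 mm wide head, top 218 mm, spindle tip 132 mm above the counter. Near the column a bent lever with a ball stands out 120 mm from the arm on the side it swings to, up to 257 mm high.
- swing_arm (a joint): Swing angle, rad. 0: arm across the pit, head over the guard. Grows clockwise seen from above (knob goes towards the puller's -x, then its +y) to a stop at 1.6. Head just clear of the guard's side at 0.75, well clear from 0.9; at 1.0 the arm points along the puller's -x, beside the pit. Light friction, about 1 N at the knob; stays where it is left.
- guard_handle (a point): Middle of the guard's handle, a round steel bar 12 mm thick, 110 mm long, parallel to the puller's y, on two 10 mm rods at its ends (100 mm clear between). 64 mm of open space between bar and guard edge. 215 mm from the hinge axis; shut: 96 mm above the counter at the puller's x = -135 mm, with only the counter and low things (up to 32 mm) below.
- guard_hinge (a point): Middle of the guard's hinge axis, at the puller's x = 80 mm, 96 mm above the counter; the axis is parallel to the puller's y.
- guard (a joint): Guard angle, rad: 0 shut (steel grille level on the pit, 145 by 164 mm, 7 mm thick), grows as the handle rises towards the hinge; 1.047 is 60 degrees, stop 1.75. At angle a the handle is 215 mm x sin(a) above the hinge, 215 mm x cos(a) in front. About 0.35 kg plus a weak spring: falls shut from any angle; 1 to 4 N at the handle hold it. The bar turns easily between gripper pads.
- pit_wheel: Grey resin wheel, 54 mm diameter, 32 mm high, 23 mm bore, on the 18 mm spigot in the pit under the guard; origin at its underside's centre, 45 mm above the counter. To be left alone.
- spare_wheel: Another such grey wheel lying flat on the counter; origin at its underside's centre. Bystander.
- axle: Rusty steel truck axle, 208 mm long with a 110 mm by 22 mm by 18 mm middle block, lying on the counter in front of the puller along its own x; origin under its middle. Bystander.
- bolt_cup: Copper-finish cup for deck bolts, 60 mm wide, 45 mm tall; origin at its underside's centre. Bystander.
- scraper: Worn rubber grip scraper, 150 mm by 50 mm, 18 mm thick, lying along its own x; origin under its middle. Bystander.
- tee_tool: Steel T-shaped skate tool, 133 mm by 90 mm, 14 mm thick; origin under its middle. Bystander.
- bearing_tin: Bearing tin, 60 mm wide, 55 mm tall; origin at its underside's centre. Bystander.

How it is judged (in metres and radians):
On the way:
1. the arm is swung clear of the guard while the guard is still shut (value of joint swing_arm above 0.8 rad and value of joint guard below 0.1 rad), for 0.2 s.
At the end, for the whole second after the job is handed in: The guard stands still at 60 degrees (within 7) and is held there by the gripper's fingers, the arm is clear of the guard (swing angle above 0.8 rad), the pit wheel is within 15 mm and the loose things within 30 mm of where they were (value of joint guard between 0.925 and 1.17 rad and velocity of joint guard between -0.08 and 0.08 rad/s and contact force between the fingers and guard above 0.5 N and value of joint swing_arm above 0.8 rad and distance of pit_wheel from where it was at the start of the episode below 0.015 m and distance of each of spare_wheel, axle, bolt_cup, scraper, tee_tool, bearing_tin from where it was at the start of the episode below 0.03 m); the arm keeps its last pose, push and grip.
It fails at once if the guard is lifted while the arm is still over it (value of joint guard above 0.15 rad and value of joint swing_arm below 0.75 rad).
It fails at once if a loose thing or the pit wheel is disturbed (distance of pit_wheel from where it was at the start of the episode above 0.015 m or distance of any of spare_wheel, axle, bolt_cup, scraper, tee_tool, bearing_tin from where it was at the start of the episode above 0.03 m).
It also fails if it takes over 51 s, if anything falls off the work surface, if the arm or the gripper's body presses on something with over 40 N, if the wrist force passes 120 N, or if a joint passes its speed limit or range.

## Working session

There is one attempt and no reset: what is moved stays moved. The work goes in short steps, Python scripts to look and compute and a shell command to move; the robot and the scene stay as the last step left them, time stands still between calls to the robot, and variables do not carry over. Pictures are saved under pics/ and viewed, at most 10 in all, crops included, and the job is handed in when it is done.

```bash
mkdir -p pics
python3 - <<'E'
from station import r,cams
import cv2,numpy as np
for n in("scene","side"):
    cv2.imwrite(f"pics/{n}0.png",cams.capture(n)[:,:,::-1]); c=cams.get_calibration(n)
    R=cv2.Rodrigues(np.array(c["rvec"]))[0]; print(n,np.round(c["camera_matrix"],1).tolist(),np.round(-R.T@np.array(c["tvec"]).ravel(),3))
s=r.sense();print(s["time_s"],s["tcp_pos"],np.round(s["ee_rot"],3).tolist(),s["wrist_force"])
print(r.grip_point_offset,np.round(cams.get_calibration("wrist")["T_tool_cam"],3).tolist())
E
```

```text
scene [[469.6, 0.0, 252.0], [0.0, 469.6, 188.0], [0.0, 0.0, 1.0]] [ 1.09  -0.364  1.034]
side [[390.2, 0.0, 254.6], [0.0, 390.2, 196.6], [0.0, 0.0, 1.0]] [ 0.13  -0.557  1.046]
0.1 [0.17901821 0.59825588 0.2215585 ] [[0.958, -0.287, -0.0], [-0.287, -0.958, -0.002], [0.0, 0.002, -1.0]] [-0.42582685  0.15908156 -0.63038732]
0.0187 [[-0.0, -0.963, -0.27, 0.074], [1.0, -0.0, -0.0, 0.0], [-0.0, -0.27, 0.963, -0.162], [0.0, 0.0, 0.0, 1.0]]
```

View pics/scene0.png

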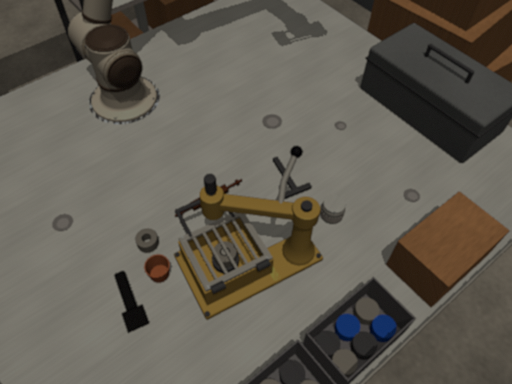

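View pics/side0.png

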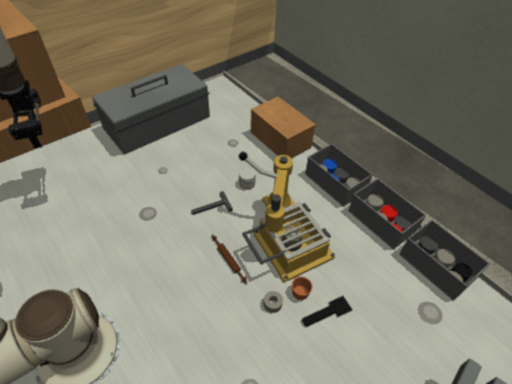

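The scene view shows the knob near (210,183), the pivot top near (306,207), the guard handle near (178,213) and the axle behind it. The side view shows the knob near (276,203), the pivot near (283,162) and the handle around (247,238)-(265,265). I'll zoom in on these.

Run:
```python
import cv2,numpy as np
a=cv2.imread("pics/scene0.png")[160:310,160:360];b=cv2.imread("pics/side0.png")[140:290,180:380]
f=lambda i:cv2.resize(i,None,fx=4,fy=4,interpolation=cv2.INTER_CUBIC)
for n,i in(("a",a),("b",b)):cv2.imwrite(f"pics/z{n}.png",f(i))
```

```text
(no output)
```

View pics/za.png

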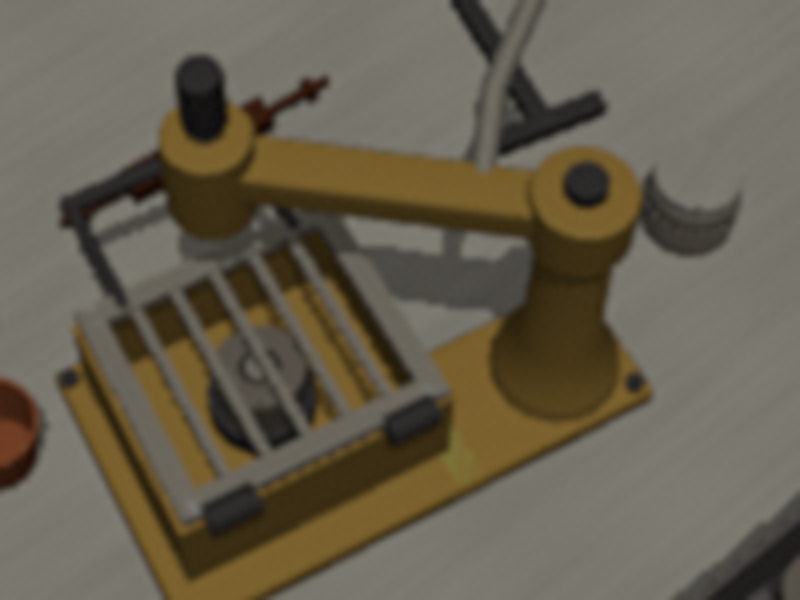

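View pics/zb.png

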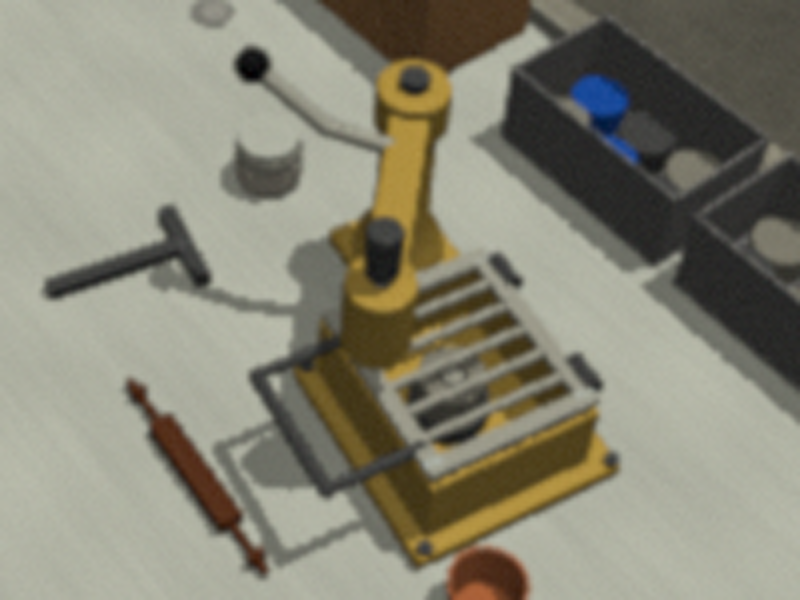

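```bash
cat > h.py <<'E'
import cv2,numpy as np
from station import r,cams
C={n:cams.get_calibration(n) for n in("scene","side")}
def ray(n,u,v):
    c=C[n];R=cv2.Rodrigues(np.array(c["rvec"]))[0];o=-R.T@np.array(c["tvec"]).ravel()
    d=R.T@np.linalg.inv(c["camera_matrix"])@[u,v,1];return o,d/np.linalg.norm(d)
def plane(n,u,v,z):
    o,d=ray(n,u,v);return o+d*(z-o[2])/d[2]
def tri(a,b):
    (o,d),(p,e)=ray("scene",*a),ray("side",*b)
    s,t=np.linalg.lstsq(np.c_[d,-e],p-o,rcond=None)[0];return (o+d*s+p+e*t)/2,np.linalg.norm(o+d*s-p-e*t)
E
python3 - <<'E'
from h import *
np.set_printoptions(precision=4,suppress=True)
k=tri((210.5,184.5),(275.75,202.5));p=tri((306.75,206.25),(283.5,160));h1=tri((178,211.25),(262.5,262.5))
print("knob",k,plane("scene",210.5,184.5,.25),plane("side",275.75,202.5,.25));print("piv",p);print("h1",h1)
for n,u,v in(("side",244.5,234.25),("side",262.5,262.5),("scene",178,211.25),("scene",263.25,265),("scene",218,287),("side",306.25,207.5),("side",326.25,233)):print(n,plane(n,u,v,.096))
print("axle");[print(plane("side",180+a/4,140+b/4,.01)) for a,b in((133,382),(263,570))]
print("lever ball",tri((296.5,152),(243,156)))
E
```

```text
knob (array([ 0.5949, -0.0739,  0.249 ]), np.float64(0.0016415666606372486)) [ 0.5951 -0.0735  0.25  ] [ 0.5942 -0.0755  0.25  ]
piv (array([0.743 , 0.0638, 0.2141]), np.float64(0.0021642921286789034))
h1 (array([ 0.5143, -0.1249,  0.0945]), np.float64(0.005785611936291632))
side [ 0.5312 -0.021   0.096 ]
side [ 0.5138 -0.1286  0.096 ]
scene [ 0.5141 -0.1223  0.096 ]
scene [ 0.7476 -0.0526  0.096 ]
scene [ 0.7277 -0.161   0.096 ]
side [ 0.7478 -0.0557  0.096 ]
side [ 0.7289 -0.1641  0.096 ]
axle
[0.4842 0.084  0.01  ]
[ 0.4669 -0.1132  0.01  ]
lever ball (array([0.6359, 0.1275, 0.2427]), np.float64(0.0017848675049518439))
```

```bash
python3 -m handwheel '[[[0,0,0,0,0,-0.04,0.087],[0,0,0,0.02,0.02,-0.035,0.087],[0,0,0,0.03,0.026,-0.033,0.087],[0,0,0,0.03,0.026,0,0.087],[0,0,0,0.03,0.026,0,0.087],[0,0,0,0.03,0.026,0,0.087],[0,0,0,0.03,0.026,0,0.087],[0,0,0,0.03,0.026,0,0.087],[0,0,0,0.03,0.026,0,0.087],[0,0,0,0.03,0.026,0,0.087],[0,0,0,0.03,0.026,0,0.087],[0,0,0,0.03,0.026,0,0.087]]]'
python3 - <<'E'
from h import *
s=r.sense();d=np.array([.595,-.0745,.33])-s["tcp_pos"];print(s["tcp_pos"],np.array(s["ee_rot"]).T@d,np.round(s["ee_rot"],3).tolist(),np.round(s["joints"],1))
E
```

```text
time_s: 1.3
tcp_pos: [0.4051, 0.2382, 0.3293]
ee_rot: [[0.958, -0.286, -0.0], [-0.286, -0.958, -0.0], [-0.0, 0.0, -1.0]]
wrist_force: [0.8, -0.1, -0.2]
gripper_width: 1.001
gripper_force: 0.0
[0.40508624 0.23817897 0.32927365] [ 0.27151422  0.2451843  -0.00076968] [[0.958, -0.286, -0.0], [-0.286, -0.958, -0.0], [-0.0, 0.0, -1.0]] [ 50.3   3.   -9.2  -0.  -77.9  23. ]
```

```bash
python3 -m handwheel '[[[0,0,0,0.029,0.0265,0,0.087],[0,0,0,0.029,0.0265,0,0.087],[0,0,0,0.029,0.0265,0,0.087],[0,0,0,0.029,0.0265,0,0.087],[0,0,0,0.029,0.0265,0,0.087],[0,0,0,0.029,0.0265,0,0.087],[0,0,0,0.029,0.0265,0,0.087],[0,0,0,0.029,0.0265,0,0.087],[0,0,0,0.02,0.015,0,0.087],[0,0,0,0,0,0,0.087],[0,0,0,0,0,0,0.087]]]'
python3 - <<'E'
from h import *
s=r.sense();d=np.array([.595,-.0745,.234])-s["tcp_pos"];print(np.array(s["ee_rot"]).T@d,np.round(s["joints"],1),np.linalg.norm(s["joint_velocities"]))
cv2.imwrite("pics/w1.png",cams.capture("wrist")[:,:,::-1])
E
```

```text
time_s: 2.4
tcp_pos: [0.5809, -0.0503, 0.3286]
ee_rot: [[0.958, -0.288, -0.002], [-0.288, -0.958, 0.0], [-0.002, 0.0, -1.0]]
wrist_force: [-0.1, 0.4, 0.4]
gripper_width: 1.0
gripper_force: 0.0
[0.02066914 0.01911136 0.09452249] [ 10.9  14.9   5.2  -0.  -80.4  62.3] 2.0521630626030576
```

View pics/w1.png

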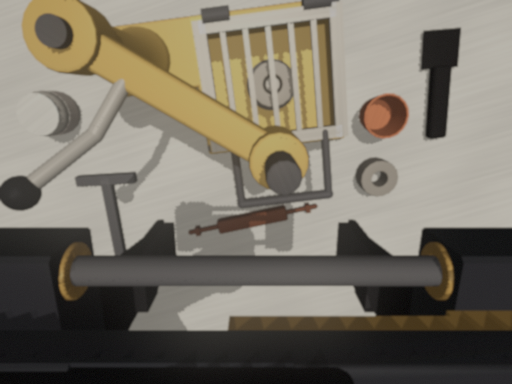

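The wrist view shows the knob top at (283,172), with the handle bar from (243,203) to (328,193) below it and the axle (250,218) behind. I'll check the knob position against it after centring.

```bash
cat >> h.py <<'E'
def wplane(u,v,z,p,R):
    c=cams.get_calibration("wrist");T=np.array(c["T_tool_cam"])
    d=R@T[:3,:3]@np.linalg.inv(c["camera_matrix"])@[u,v,1];o=p+R@T[:3,3];return o+d*(z-o[2])/d[2]
E
python3 - <<'E'
from h import *
s=r.sense();R=np.array(s["ee_rot"]);p=np.array(s["tcp_pos"])
k=wplane(283,172,.272,p,R);print("knob",k,"handle",wplane(243,203,.096,p,R),wplane(328,193,.096,p,R))
print("move",R.T@(np.array([k[0],k[1],.234])-p))
E
python3 -m handwheel '[[[0,0,0,0.02,0.018,0,0.087],[0,0,0,0,0,0,0.087],[0,0,0,0,0,0,0.087]]]'
```

```text
knob [ 0.5976201  -0.07461963  0.272     ] handle [ 0.53008342 -0.01803572  0.096     ] [ 0.51199001 -0.12448814  0.096     ]
move [0.02344721 0.01900663 0.09503207]
time_s: 2.75
tcp_pos: [0.5947, -0.0722, 0.3295]
ee_rot: [[0.958, -0.286, -0.0], [-0.286, -0.958, 0.0], [-0.0, -0.0, -1.0]]
wrist_force: [0.0, 0.3, -1.2]
gripper_width: 0.996
gripper_force: 0.0
```

```bash
python3 -m handwheel '[[[0,0,0,0.002,0.002,0.035,0.087],[0,0,0,0,0,0.03,0.087],[0,0,0,0,0,0.028,0.087],[0,0,0,0,0,0,0.05],[0,0,0,0,0,0,0.02],[0,0,0,0,0,0,0.02],[0,0,0,0,0,0,0.02],[0,0,0,0,0,0,0.02],[0,0,0,0,0,0,0.02]]]'
```

```text
time_s: 3.65
tcp_pos: [0.5967, -0.0754, 0.2373]
ee_rot: [[0.958, -0.287, 0.001], [-0.287, -0.958, 0.0], [0.001, -0.001, -1.0]]
wrist_force: [0.9, 0.4, 0.4]
gripper_width: 0.541
gripper_force: 0.0
```

```bash
python3 -m handwheel '[[[0,0,0,0,0,0,0.02],[0,0,0,0,0,0,0.02],[0,0,0,0,0,0,0.02],[0,0,0,0,0,0,0.02],[0,0,0,0,0,0,0.02],[0,0,0,0,0,0,0.02]]]'
python3 - <<'E'
import numpy as np
c=np.array([.744,.0635]);k=np.array([.5967,-.0754]);s=k-c;R=np.array([[.958,-.287],[-.287,-.958]])
print(np.linalg.norm(s));a0=np.arctan2(s[1],s[0]);p=[c+.202*np.array([np.cos(a0-t),np.sin(a0-t)]) for t in np.linspace(0,1.3,21)]
print(np.round(np.diff(p,axis=0)@R,4).tolist(),p[-1])
E
```

```text
time_s: 4.25
tcp_pos: [0.5965, -0.0754, 0.2365]
ee_rot: [[0.958, -0.287, -0.0], [-0.287, -0.958, -0.0], [0.0, 0.0, -1.0]]
wrist_force: [0.1, 0.0, -0.1]
gripper_width: 0.288
gripper_force: 30.0
0.20246110737620696
[[-0.0111, -0.0069], [-0.0107, -0.0076], [-0.0102, -0.0083], [-0.0096, -0.009], [-0.009, -0.0096], [-0.0084, -0.0101], [-0.0077, -0.0106], [-0.007, -0.0111], [-0.0062, -0.0116], [-0.0055, -0.0119], [-0.0047, -0.0123], [-0.0039, -0.0125], [-0.0031, -0.0128], [-0.0022, -0.0129], [-0.0014, -0.0131], [-0.0005, -0.0131], [0.0003, -0.0131], [0.0012, -0.0131], [0.002, -0.013], [0.0029, -0.0128]] [0.57115375 0.1680379 ]
```

Knob gripped (25 mm, 30 N). Swinging it along the arc.

```bash
python3 -m handwheel '[[[0,0,0,-0.0111,-0.0069,0,0.02],[0,0,0,-0.0107,-0.0076,0,0.02],[0,0,0,-0.0102,-0.0083,0,0.02],[0,0,0,-0.0096,-0.009,0,0.02],[0,0,0,-0.009,-0.0096,0,0.02],[0,0,0,-0.0084,-0.0101,0,0.02],[0,0,0,-0.0077,-0.0106,0,0.02],[0,0,0,-0.007,-0.0111,0,0.02],[0,0,0,-0.0062,-0.0116,0,0.02],[0,0,0,-0.0055,-0.0119,0,0.02],[0,0,0,0,0,0,0.02]]]'
```

```text
time_s: 5.35
tcp_pos: [0.5367, 0.0422, 0.2362]
ee_rot: [[0.958, -0.285, -0.011], [-0.285, -0.958, -0.002], [-0.01, 0.005, -1.0]]
wrist_force: [-10.8, -2.8, 6.0]
gripper_width: 0.286
gripper_force: 30.0
```

```bash
python3 -m handwheel '[[[0,0,0,-0.0047,-0.0123,0,0.02],[0,0,0,-0.0039,-0.0125,0,0.02],[0,0,0,-0.0031,-0.0128,0,0.02],[0,0,0,-0.0022,-0.0129,0,0.02],[0,0,0,-0.0014,-0.0131,0,0.02],[0,0,0,-0.0005,-0.0131,0,0.02],[0,0,0,0.0003,-0.0131,0,0.02],[0,0,0,0.0012,-0.0131,0,0.02],[0,0,0,0.002,-0.013,0,0.02],[0,0,0,0.0029,-0.0128,0,0.02],[0,0,0,0,0,0,0.02],[0,0,0,0,0,0,0.02]]]'
```

```text
time_s: 6.55
tcp_pos: [0.5677, 0.1693, 0.2355]
ee_rot: [[0.958, -0.286, -0.005], [-0.286, -0.958, 0.001], [-0.005, 0.001, -1.0]]
wrist_force: [-5.0, 1.7, -0.1]
gripper_width: 0.29
gripper_force: 30.0
```

```bash
python3 -m handwheel '[[[0,0,0,0,0,0,0.06],[0,0,0,0,0,0,0.06],[0,0,0,0,0,0,0.06],[0,0,0,0,0,0,0.06],[0,0,0,0,0,0,0.06],[0,0,0,0,0,0,0.06],[0,0,0,0,0,-0.03,0.06],[0,0,0,0,0,-0.04,0.06],[0,0,0,0,0,-0.03,0.06],[0,0,0,0,0,0,0.06]]]'
python3 -m handwheel '[[[0,0,1.25,0,0,0,0.06],[0,0,1.25,0,0,0,0.06],[0,0,1.25,0,0,0,0.06],[0,0,1.25,0,0,0,0.06],[0,0,1.25,0,0,0,0.06],[0,0,1.25,0,0,0,0.06],[0,0,1.25,0,0,0,0.06],[0,0,1.25,0,0,0,0.06],[0,0,1.25,0,0,0,0.06],[0,0,1.25,0,0,0,0.06],[0,0,1.25,0,0,0,0.06],[0,0,0,0,0,0,0.06]]]'
python3 - <<'E'
from h import *
s=r.sense();R=np.array(s["ee_rot"]);print(np.degrees(np.arctan2(R[1,1],R[0,1])),R.T@(np.array([.522,-.073,.2])-s["tcp_pos"]),np.round(s["joints"],1))
E
```

```text
time_s: 7.55
tcp_pos: [0.5724, 0.1681, 0.3423]
ee_rot: [[0.958, -0.287, 0.01], [-0.287, -0.958, 0.004], [0.009, -0.007, -1.0]]
wrist_force: [-0.1, 0.5, 0.1]
gripper_width: 0.688
gripper_force: 0.0
time_s: 8.75
tcp_pos: [0.57, 0.1676, 0.3357]
ee_rot: [[-0.159, -0.987, -0.001], [-0.987, 0.159, -0.0], [0.001, 0.001, -1.0]]
wrist_force: [0.4, 0.0, 0.6]
gripper_width: 0.688
gripper_force: 0.0
170.8413092984673 [0.24509879 0.00897358 0.13581324] [ 32.   16.    7.6  -0.  -81.7 -41.1]
```

```bash
python3 -m handwheel '[[[0,0,0,0.035,0.009,0,0.06],[0,0,0,0.035,0,0,0.06],[0,0,0,0.035,0,0,0.06],[0,0,0,0.035,0,0,0.06],[0,0,0,0.035,0,0.02,0.06],[0,0,0,0.035,0,0.04,0.06],[0,0,0,0.035,0,0.04,0.06],[0,0,0,0,0,0.036,0.06],[0,0,0,0,0,0,0.06],[0,0,0,0,0,0,0.06]]]'
python3 - <<'E'
from h import *
s=r.sense();R=np.array(s["ee_rot"]);print(np.degrees(np.arctan2(R[1,1],R[0,1])),R.T@(np.array([.522,-.073,.077])-s["tcp_pos"]),R.tolist())
cv2.imwrite("pics/w2.png",cams.capture("wrist")[:,:,::-1]);cv2.imwrite("pics/side2.png",cams.capture("side")[130:290,170:380,::-1])
np.save("p.npy",np.c_[R,s["tcp_pos"]])
E
```

```text
time_s: 9.75
tcp_pos: [0.5235, -0.0688, 0.2058]
ee_rot: [[-0.157, -0.988, 0.0], [-0.988, 0.157, -0.001], [0.001, -0.0, -1.0]]
wrist_force: [0.6, 0.4, 0.6]
gripper_width: 0.689
gripper_force: 0.0
170.96192251796091 [0.00428771 0.00087626 0.12882948] [[-0.15709090716300367, -0.98758414672131, 5.6077143405863345e-06], [-0.9875836579832071, 0.15709082376722674, -0.0009957774057534484], [0.0009825330591201914, -0.00016196566304358377, -0.9999995041978329]]
```

View pics/w2.png

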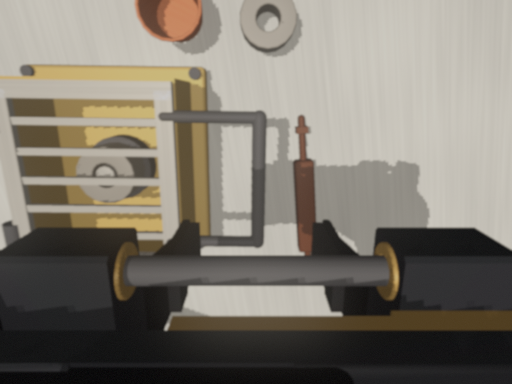

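View pics/side2.png

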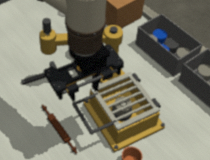

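The wrist view shows the bar from (260,117) to (257,241), between the fingers. In the side view the swing arm is well clear, pointing away from the pit.

Run:
```python
from h import *
P=np.load("p.npy");R,p=P[:,:3],P[:,3]
a,b=wplane(260,117,.096,p,R),wplane(257,241,.096,p,R);m=(a+b)/2;print(a,b,m)
print(R.T@(m-[0,0,.019]-np.array(r.sense()["tcp_pos"])))
```

```text
[ 0.51068889 -0.12528913  0.096     ] [ 0.53025912 -0.0173694   0.096     ] [ 0.520474   -0.07132926  0.096     ]
[0.00376369 0.00373406 0.13053286]
```

```bash
python3 -m handwheel '[[[0,0,0.15,0.003,0.003,0.035,0.06],[0,0,0,0,0,0.035,0.06],[0,0,0,0,0,0.035,0.06],[0,0,0,0,0,0.024,0.06],[0,0,0,0,0,0,0.06],[0,0,0,0,0,0,0.03],[0,0,0,0,0,0,0],[0,0,0,0,0,0,0],[0,0,0,0,0,0,0],[0,0,0,0,0,0,0],[0,0,0,0,0,0,0],[0,0,0,0,0,0,0]]]'; python3 -m handwheel '[[[0,0,0,0,0,0,0],[0,0,0,0,0,0,0]]]'
python3 - <<'E'
from h import *
R=np.array(r.sense()["ee_rot"]);a=np.linspace(0,1.047,21)
print("y,z steps",np.round(np.c_[-np.diff(-.215*np.cos(a)),-np.diff(.215*np.sin(a))],4).tolist())
E
```

```text
time_s: 11.05
tcp_pos: [0.5208, -0.0712, 0.0766]
ee_rot: [[-0.174, -0.985, 0.003], [-0.985, 0.174, -0.0], [-0.0, -0.003, -1.0]]
wrist_force: [5.2, -5.3, -0.3]
gripper_width: 0.135
gripper_force: 3.1
time_s: 11.25
tcp_pos: [0.5209, -0.0713, 0.0767]
ee_rot: [[-0.174, -0.985, 0.003], [-0.985, 0.174, -0.0], [-0.0, -0.003, -1.0]]
wrist_force: [3.2, -2.4, -0.2]
gripper_width: 0.128
gripper_force: 30.0
y,z steps [[-0.0003, -0.0113], [-0.0009, -0.0112], [-0.0015, -0.0112], [-0.0021, -0.0111], [-0.0026, -0.0109], [-0.0032, -0.0108], [-0.0038, -0.0106], [-0.0043, -0.0104], [-0.0048, -0.0102], [-0.0054, -0.0099], [-0.0059, -0.0096], [-0.0064, -0.0093], [-0.0068, -0.0089], [-0.0073, -0.0086], [-0.0077, -0.0082], [-0.0082, -0.0077], [-0.0086, -0.0073], [-0.0089, -0.0069], [-0.0093, -0.0064], [-0.0096, -0.0059]]
```

Bar gripped (11 mm, 30 N). Lifting along the hinge arc.

```bash
python3 -m handwheel '[[[0,0,0,0,-0.0003,-0.0113,0],[0,0,0,0,-0.0009,-0.0112,0],[0,0,0,0,-0.0015,-0.0112,0],[0,0,0,0,-0.0021,-0.0111,0],[0,0,0,0,-0.0026,-0.0109,0],[0,0,0,0,-0.0032,-0.0108,0],[0,0,0,0,-0.0038,-0.0106,0],[0,0,0,0,-0.0043,-0.0104,0],[0,0,0,0,-0.0048,-0.0102,0],[0,0,0,0,-0.0054,-0.0099,0],[0,0,0,0,0,0,0]]]'
```

```text
time_s: 12.35
tcp_pos: [0.5499, -0.0763, 0.1838]
ee_rot: [[-0.175, -0.985, 0.003], [-0.985, 0.175, -0.0], [-0.001, -0.003, -1.0]]
wrist_force: [6.4, -3.4, -8.0]
gripper_width: 0.12
gripper_force: 30.0
```

```bash
python3 -m handwheel '[[[0,0,0,0,-0.0059,-0.0096,0],[0,0,0,0,-0.0064,-0.0093,0],[0,0,0,0,-0.0068,-0.0089,0],[0,0,0,0,-0.0073,-0.0086,0],[0,0,0,0,-0.0077,-0.0082,0],[0,0,0,0,-0.0082,-0.0077,0],[0,0,0,0,-0.0086,-0.0073,0],[0,0,0,0,-0.0089,-0.0069,0],[0,0,0,0,-0.0093,-0.0064,0],[0,0,0,0,-0.0096,-0.0059,0],[0,0,0,0,0,0,0],[0,0,0,0,0,0,0]]]'
python3 -m handwheel '[[[0,0,0,0,0,0,0],[0,0,0,0,0,0,0],[0,0,0,0,0,0,0],[0,0,0,0,0,0,0],[0,0,0,0,0,0,0]]]'
python3 - <<'E'
from h import *
a=cams.capture("scene")[130:320,150:370];b=cams.capture("side")[110:300,170:390]
cv2.imwrite("pics/end.png",cv2.resize(np.vstack([a,b])[:,:,::-1],None,fx=1.5,fy=1.5))
E
```

```text
time_s: 13.55
tcp_pos: [0.6244, -0.0895, 0.2593]
ee_rot: [[-0.175, -0.984, -0.005], [-0.984, 0.175, 0.001], [-0.0, 0.005, -1.0]]
wrist_force: [3.3, -2.2, -11.9]
gripper_width: 0.119
gripper_force: 30.6
time_s: 14.05
tcp_pos: [0.6247, -0.0895, 0.2594]
ee_rot: [[-0.175, -0.985, -0.004], [-0.985, 0.175, 0.001], [-0.001, 0.004, -1.0]]
wrist_force: [6.0, -3.2, -14.9]
gripper_width: 0.115
gripper_force: 30.8
```

View pics/end.png

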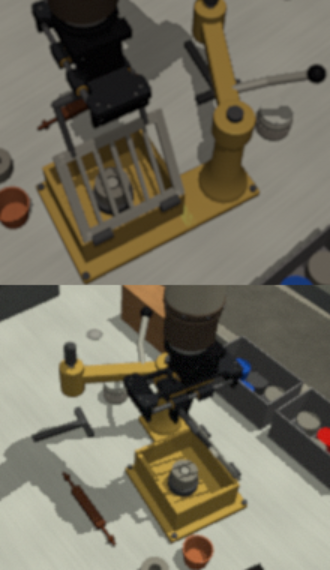

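The guard stands at about 59° (from the TCP displacement), held by the gripper. The swing arm is clear, and the wheel and loose items look unmoved.

```bash
python3 -c "
from station import r
print(r.finish_job())"
```

```text
the job is handed in; nothing more can be done
None
```

I swung the arm to about 1.3 rad, well clear of the guard, then lifted the guard to about 59° and handed the job in with the gripper still holding it; the hand-in returned no verdict.

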